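# Set out the bar's steel cups by size

### The arm

A 6-joint arm with a two-finger parallel gripper is mounted at the origin on the work surface. World frame = base frame: x ahead of the robot, y to its left, z up, the work surface at z = 0. Lengths are in mm, angles in degrees, forces in N, time in s.
With the tool pointing down it reaches from about 400 to 825 mm from the base axis. Payload 7 kg.
Tool frame: the origin (TCP) lies on the centre line of the jaws, within the pads' length; the fingertips stand 14 mm ahead of it and the grasp point (between the pads) lies 5 mm behind it; z points along the fingers, x is the direction in which the jaws open and shut, and the axes are right-handed (so a half turn about z gives the same grasp; the last joint's range is limited). The gripper opens to 88 mm and grips with 3 to 60 N. Pads are 19 mm wide; open, the fingers measure 130 mm over their backs; the gripper's body (78 mm by 193 mm) begins 47 mm behind the grasp point.
Start: joints at [-46.862, 20.546, 0.682, 0, -70.136, -16.507], TCP at [302.536, -603.38, 240.561] pointing down, gripper open.
Joint ranges: [-176.03, 176.03], [-82.01, 121.73], [-58.28, 71.71], [-173.87, 95.51], [-174.79, -0.11], [-173.66, 173.66]. Speed limits (degrees/s): [136.94, 136.94, 172.46, 180, 180, 180].

### API

Orientations are given as [roll, pitch, yaw] about the fixed x, y, z axes, in that order (R = Rz(yaw) Ry(pitch) Rx(roll)).
In Python, from bench import env, cams, ticket gives the robot as it stands.
- The arm moves only by the tool move_arm, never from a script. Its argument "rows" is a list of rows, each an object of numbers: "ax", "ay", "az": the turn, a rotation vector about the tool's x, y, z in units of 5 degrees (1.0 is 5 degrees); "tx", "ty", "tz": the shift along the tool's x, y, z in units of 30 mm (1.0 is 30 mm); "claw": the finger opening in mm, from 0 to 87.6. In form: [{"ax": .., "ay": .., "az": .., "tx": .., "ty": .., "tz": .., "claw": ..}, ...]. A call has exactly 10 rows; each row is the pose to reach, as a shift and turn from the pose commanded when the call began, along the tool's axes at that moment; what a row does not reach only later rows make up. A row lasts 1/8 s, in which the tool goes at most 62.5 mm and 10.7 degrees, less where a joint would pass 70% of its speed; a pose out of reach is approached as far as the arm can. A call with a gripper value outside its range is refused whole. The fingers move at their own pace and stop on an object; "force" is the grip in N (left out, the last holds). Time passes only in rows, so rows that repeat a pose let the fingers close, or fill a call up. It gives the time, the measured TCP pose, the force and the opening at its end, in the units of the state.
- env.read_state(): the state, without advancing time (a new reading comes with each control period).
- cams.read_camera(name): name is "scene" or "top" or "wrist"; returns a dict with "pixels" (400x640x3 uint8, red, green, blue), "fx", "fy", "cx", "cy" (pixels), "R" (3x3) and "t" (3): a world point X has camera coordinates R X + t. Camera axes: x right, y down, z forward; pixel columns grow to the right and rows downward; lengths in mm; the calibration is good to about 2 mm. The wrist camera is an equidistant fisheye: a pixel r from the principal point sees the ray r / f radians off the axis. A picture is of the moment at which its call begins. There is no depth.
- ticket.finish_job(): hands the job in, once; it reports no verdict.
The state is a dict: "t": time; "qpos": joint angles; "qd": joint speeds; "effort": joint torques, N m; "eef_pos": TCP position; "tcp_rot": TCP orientation; "ft_force": force on the tool from outside, world axes, zero at the start; "ft_torque": the same for the moment, N m; "width": finger opening in mm.
Only numpy, scipy, OpenCV 4.12 (cv2) and the standard library are available. Lean on these libraries where they do the work, as an engineer would, in place of code of your own. Each camera call takes 0.05 s, during which the arm holds its last target.

### The job

Stand the four open steel cups mouth up on the wooden tray, one centred on each of its four dark round marks, in order of size: the smallest on the mark next to the blue bar, then growing to the largest at the black-bar end. Leave the upside-down glass among the cups standing where it is, and let go of everything at the end.

Things in the scene. Friction and masses are not known exactly. Their poses are not given: they have to be found in the camera images.
- cup1_mid (a point): The smallest of four open straight-sided round steel cups: 40 mm outside diameter, 46 mm tall, wall 3 mm, loose, standing mouth up on the counter. The point is on its axis, half-way up; z points to the mouth.
- cup2_mid (a point): The second smallest of four open straight-sided round steel cups: 48 mm outside diameter, 62 mm tall, wall 3 mm, loose, standing mouth up on the counter. The point is on its axis, half-way up; z points to the mouth.
- cup3_mid (a point): The second largest of four open straight-sided round steel cups: 56 mm outside diameter, 78 mm tall, wall 3 mm, loose, standing mouth up on the counter. The point is on its axis, half-way up; z points to the mouth.
- cup4_mid (a point): The largest of four open straight-sided round steel cups: 64 mm outside diameter, 94 mm tall, wall 3 mm, loose, standing mouth up on the counter. The point is on its axis, half-way up; z points to the mouth.
- mark_a: The first of four identical flat dark round marks, 70 mm across, in a straight row at 85 mm spacing (a-b-c-d) on top of a pale wooden tray (400 x 115 mm, 18 mm thick, fixed to the counter). Origin: centre of the mark at the tray top, 18 mm above the counter; y runs along the row from a to d. Only the blue bar tells which end of the row is which: it may lie beside a or beside d.
- mark_b: The second of four identical flat dark round marks, 70 mm across, in a straight row at 85 mm spacing (a-b-c-d) on top of a pale wooden tray (400 x 115 mm, 18 mm thick, fixed to the counter). Origin: centre of the mark at the tray top, 18 mm above the counter; y runs along the row from a to d. Only the blue bar tells which end of the row is which: it may lie beside a or beside d.
- mark_c: The third of four identical flat dark round marks, 70 mm across, in a straight row at 85 mm spacing (a-b-c-d) on top of a pale wooden tray (400 x 115 mm, 18 mm thick, fixed to the counter). Origin: centre of the mark at the tray top, 18 mm above the counter; y runs along the row from a to d. Only the blue bar tells which end of the row is which: it may lie beside a or beside d.
- mark_d: The fourth of four identical flat dark round marks, 70 mm across, in a straight row at 85 mm spacing (a-b-c-d) on top of a pale wooden tray (400 x 115 mm, 18 mm thick, fixed to the counter). Origin: centre of the mark at the tray top, 18 mm above the counter; y runs along the row from a to d. Only the blue bar tells which end of the row is which: it may lie beside a or beside d.
- bar_blue: Low blue painted bar (18 mm along the row, 90 mm across it, 10 mm high) fixed on top of the tray at one end of the row, its centre 52.5 mm beyond the centre of the last mark at that end. A black plastic bar of the same size lies at the other end. Origin: centre of its underside, on the tray top.
- glass_mid (a point): Pale green glass tumbler, closed end up, standing upside down on the counter among the cups, loose: 74 mm across at its widest near the counter, 56 mm at the top, 88 mm tall. The point is on its axis, half-way up.
Things that resemble listed ones, but are neither listed nor needed, are in the scene too. What is shaped like the part that bears cup3_mid but pink or yellow is not meant. Leave any orange look-alike of the part that bears cup4_mid alone.

How it is judged (in metres and radians):
At the end, for the whole second after the job is handed in: Every cup stands upright (within 0.1 rad), mouth up, at rest on the tray (height within 5 mm), its axis within 12 mm of the centre of its mark, sizes growing from the blue-bar end to the black-bar end (((horizontal distance between bar_blue and mark_a below 0.1 m and horizontal distance between cup1_mid and mark_a below 0.012 m and z of cup1_mid in the frame of mark_a between 0.018 and 0.028 m and angle between each of cup1_mid, cup2_mid, cup3_mid, cup4_mid's own z axis and vertical below 0.1 rad and linear speed of each of cup1, cup2, cup3, cup4 below 0.02 m/s and horizontal distance between cup2_mid and mark_b below 0.012 m and z of cup2_mid in the frame of mark_b between 0.026 and 0.036 m and horizontal distance between cup3_mid and mark_c below 0.012 m and z of cup3_mid in the frame of mark_c between 0.034 and 0.044 m and horizontal distance between cup4_mid and mark_d below 0.012 m and z of cup4_mid in the frame of mark_d between 0.042 and 0.052 m) or (horizontal distance between bar_blue and mark_d below 0.1 m and horizontal distance between cup1_mid and mark_d below 0.012 m and z of cup1_mid in the frame of mark_d between 0.018 and 0.028 m and angle between each of cup1_mid, cup2_mid, cup3_mid, cup4_mid's own z axis and vertical below 0.1 rad and linear speed of each of cup1, cup2, cup3, cup4 below 0.02 m/s and horizontal distance between cup2_mid and mark_c below 0.012 m and z of cup2_mid in the frame of mark_c between 0.026 and 0.036 m and horizontal distance between cup3_mid and mark_b below 0.012 m and z of cup3_mid in the frame of mark_b between 0.034 and 0.044 m and horizontal distance between cup4_mid and mark_a below 0.012 m and z of cup4_mid in the frame of mark_a between 0.042 and 0.052 m))); the robot touches nothing.
It fails at once if the upside-down glass is pushed more than 30 mm from its place or tipped over (distance of glass_mid from where it was at the start of the episode above 0.03 m or angle between glass_mid's own z axis and vertical above 0.5 rad).
It also fails if it takes over 112 s, if anything falls off the work surface, if the arm or the gripper's body presses on something with over 40 N, if the wrist force passes 120 N, or if a joint passes its speed limit or range.

## Working session

There is one attempt and no reset: what is moved stays moved. The work goes in short steps, Python scripts to look and compute and a tool call to move; the robot and the scene stay as the last step left them, time stands still between calls to the robot, and variables do not carry over. Pictures are saved under pics/ and viewed, and the job is handed in when it is done.

Besides the shell and the picture viewer there is one more tool, called after "Emit:" by a JSON object that holds its "name" and its "arguments". move_arm: Moves the arm, as the interface text tells. Its arguments: {"type":"object","properties":{"rows":{"type":"array"},"force":{"type":"number"}},"required":["rows"]}

```bash
mkdir -p pics; ls; python3 - <<'E'
from bench import env, cams, ticket
import cv2
print(env.read_state())
for n in ["scene","top","wrist"]:
    c=cams.read_camera(n)
    cv2.imwrite(f"pics/{n}0.png",c["pixels"][:,:,::-1])
    print(n,{k:c[k] for k in c if k!="pixels"})
E
```

```text
pics
{'t': 0.0, 'qpos': array([-4.68629488e+01,  2.05916399e+01,  6.34557422e-01, -1.89428229e-02,
       -7.01356442e+01, -1.65059381e+01]), 'qd': array([ 0.0158396 ,  0.06293763, -0.02372745, -0.01651203, -0.0652968 ,
       -0.01395614]), 'effort': array([ 1.22973674e-03, -5.82723927e+01,  2.93067133e+01,  6.99730128e+00,
        6.97033349e-03, -1.65691481e-04]), 'eef_pos': array([ 302.32468185, -603.00076711,  239.63000985]), 'tcp_rot': array([-1.79990726e+02, -9.39651786e-02,  1.16624654e+02]), 'ft_force': array([ 0.12379397,  0.41060125, -0.53694672]), 'ft_torque': array([ 0.01858203, -0.01508809, -0.03914889]), 'width': 87.70220400997647}
scene {'fx': 388.76583901035593, 'fy': 388.76583901035593, 'cx': 320.711808551113, 'cy': 199.68084466873754, 'R': array([[ 0.31893328,  0.94763903, -0.01618123],
       [ 0.65416879, -0.23245402, -0.71974184],
       [-0.68581686,  0.21896437, -0.6940532 ]]), 't': array([-183.41443238, -276.77100768, 1415.5649959 ])}
top {'fx': 403.7874708410275, 'fy': 403.7874708410275, 'cx': 312.71366539667645, 'cy': 202.68394860408137, 'R': array([[-0.00330058, -0.99996172,  0.00810352],
       [-0.99334176,  0.00234532, -0.11518091],
       [ 0.11515749, -0.00842973, -0.99331148]]), 't': array([   5.94179916,  539.33111308, 1071.28211738])}
wrist {'fx': 309.70691628693146, 'fy': 309.70691628693146, 'cx': 318.22692691692555, 'cy': 200.05721017921462, 'R': array([[-0.44814589,  0.89395991,  0.00096683],
       [ 0.85549194,  0.42854739,  0.29065559],
       [ 0.25942011,  0.13108323, -0.95682725]]), 't': array([673.48114104, -36.91002473, 390.29664432])}
```

View pics/scene0.png

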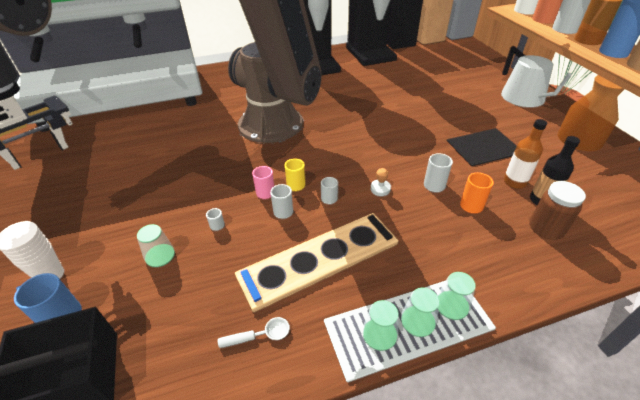

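View pics/top0.png

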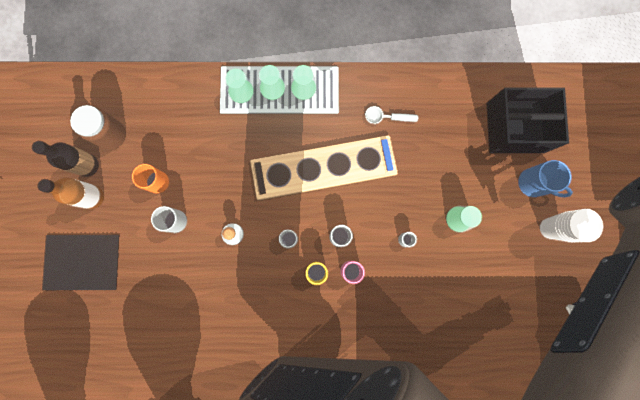

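View pics/wrist0.png

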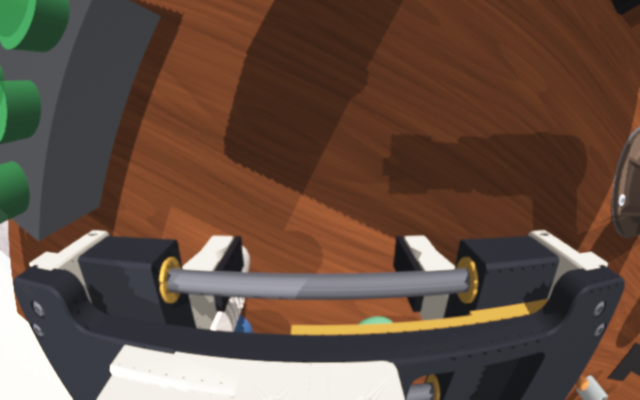

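The top view shows steel cups at about (408,240), (288,239), (341,236) and (168,220), the glass at (464,218), and the tray with its blue bar at right (388,155) and black bar at left (259,178). Next I'll zoom in and measure.

```bash
cat > h.py <<'E'
import numpy as np, cv2
def ray_plane(c,u,v,z):
    R=np.array(c["R"]);t=np.array(c["t"])
    C=-R.T@t; d=R.T@np.array([(u-c["cx"])/c["fx"],(v-c["cy"])/c["fy"],1.])
    return C+d*(z-C[2])/d[2]
def proj(c,X):
    p=np.array(c["R"])@np.array(X)+np.array(c["t"])
    return np.array([c["cx"]+c["fx"]*p[0]/p[2],c["cy"]+c["fy"]*p[1]/p[2]])
E
python3 - <<'E'
from bench import cams
import cv2,numpy as np
from h import *
c=cams.read_camera("top");s=cams.read_camera("scene")
def crop(c,r,k):
    u,v,w,h=r
    return cv2.resize(c["pixels"][v:v+h,u:u+w,::-1],None,fx=k,fy=k,interpolation=cv2.INTER_NEAREST)
cv2.imwrite("pics/c1.png",np.vstack([crop(c,(260,215,160,80),5),crop(c,(140,195,160,40),5)]))
cv2.imwrite("pics/c2.png",crop(s,(190,150,270,150),2.9))
hsv=cv2.cvtColor(c["pixels"],cv2.COLOR_RGB2HSV)
# tray marks
def blobs(m,roi,amin):
    mm=np.zeros_like(m);u,v,w,h=roi;mm[v:v+h,u:u+w]=m[v:v+h,u:u+w]
    cs,_=cv2.findContours(mm,cv2.RETR_EXTERNAL,cv2.CHAIN_APPROX_NONE)
    return [(cv2.contourArea(k),)+tuple(cv2.fitEllipse(k)) for k in cs if cv2.contourArea(k)>amin]
dark=(hsv[:,:,2]<60).astype(np.uint8)*255
for b in blobs(dark,(245,130,160,72),150):
    print("mark",np.round(b[0]),np.round(b[1],1),np.round(b[2],1),np.round(ray_plane(c,*b[1],18),1))
blue=cv2.inRange(hsv,(95,120,60),(130,255,255))
for b in blobs(blue,(370,130,40,60),50): print("blue",b[1],ray_plane(c,*b[1],28))
hs=hsv[:,:,1]
grey=(hs<70).astype(np.uint8)*255
for n,(u,v,h) in dict(c1=(408,240,46),c2=(288,239,62),c3=(341,236,78),c4=(168,220,94)).items():
    for b in blobs(grey,(u-24,v-24,48,48),30): print(n,np.round(b[0]),np.round(b[1],1),np.round(b[2],1),np.round(ray_plane(c,*b[1],h),1))
E
```

```text
blue (386.8157958984375, 154.6497344970703) [ 673.67921747 -202.10744467   28.        ]
c1 216.0 [407.3 239.1] [15.2 18.4] [ 439.  -247.7   46. ]
c2 265.0 [287.7 238.4] [18.3 18.6] [441.6  70.6  62. ]
c3 388.0 [340.7 235.5] [21.9 22.7] [448.1 -67.4  78. ]
c4 731.0 [168.3 219.4] [25.6 36.6] [489.9 373.9  94. ]
```

View pics/c1.png

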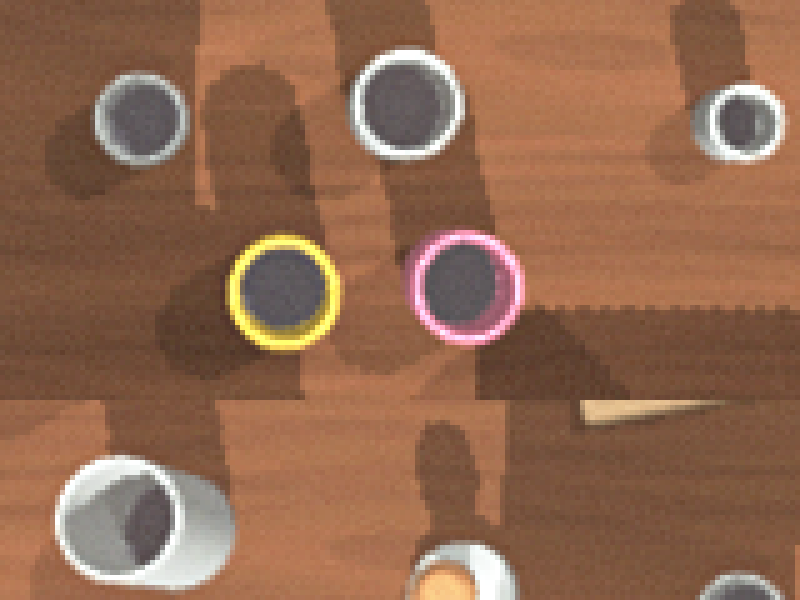

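View pics/c2.png

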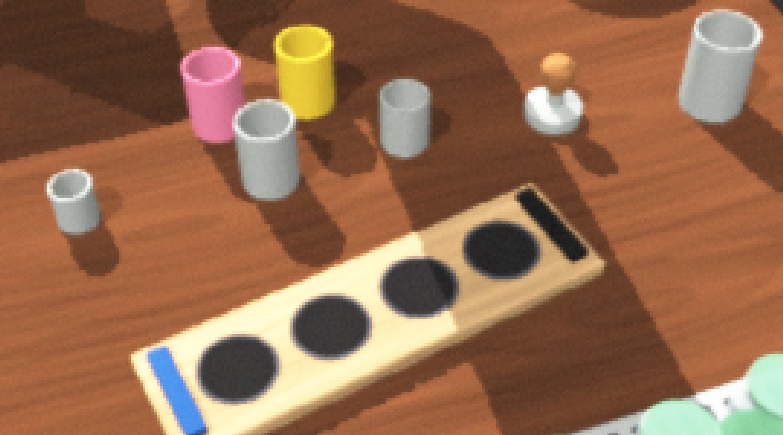

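```bash
python3 - <<'E'
from bench import cams
from h import *
c=cams.read_camera("top");s=cams.read_camera("scene")
for nm,cam,roi in (("top",c,(253,140,140,55)),("scene",s,(240,210,160,95))):
    g=cv2.cvtColor(cam["pixels"],cv2.COLOR_RGB2GRAY);hsv=cv2.cvtColor(cam["pixels"],cv2.COLOR_RGB2HSV)
    m=((g<75)).astype(np.uint8)*255
    u,v,w,h=roi;mm=np.zeros_like(m);mm[v:v+h,u:u+w]=m[v:v+h,u:u+w]
    cs,_=cv2.findContours(mm,cv2.RETR_EXTERNAL,cv2.CHAIN_APPROX_NONE)
    for k in cs:
        if cv2.contourArea(k)>100:
            e=cv2.fitEllipse(k);print(nm,np.round(e[0],1),np.round(e[1],1),cv2.contourArea(k),np.round(ray_plane(cam,*e[0],18),1))
cups=dict(c1=((408.5,238.9),46),c2=((287.7,238.1),62),c3=((340.9,235.1),78),c4=((163.3,218.3),94))
for n,(p,h) in cups.items(): print(n,np.round(ray_plane(c,*p,h),1))
sc=dict(c1=(71.5,187,46),c2=(405.5,98,62),c3=(265,120,78),c4=(725,32,94))
for n,(u,v,h) in sc.items(): print(n,np.round(ray_plane(s,u/2.9-.5+190,v/2.9-.5+150,h),1))
E
```

```text
top [278.3 174.8] [19.9 20.2] 314.0 [619.3  99.8  18. ]
top [259.7 178.1] [ 5.1 40. ] 132.0 [610.1 151.6  18. ]
scene [271.2 276.5] [19.3 24.6] 370.5 [ 664.7 -152.6   18. ]
scene [303.5 262.1] [18.2 23.5] 335.5 [649.7 -68.8  18. ]
scene [377.7 270.4] [36.4 69.4] 1305.0 [731.2  90.3  18. ]
scene [334.3 248.4] [17.5 23.4] 319.0 [634.6  16.   18. ]
scene [362.3 235.5] [17.3 23.6] 319.5 [618.9  98.6  18. ]
scene [380.2 227.6] [ 6.3 37.8] 163.5 [609.3 153.2  18. ]
scene [359.4 219.1] [19.7 60.8] 389.5 [562.8 113.7  18. ]
c1 [ 439.7 -250.9   46. ]
c2 [442.3  70.7  62. ]
c3 [449.2 -67.9  78. ]
c4 [492.8 386.7  94. ]
c1 [ 442.2 -251.1   46. ]
c2 [446.4  69.7  62. ]
c3 [448.6 -68.4  78. ]
c4 [493.7 382.2  94. ]
```

```bash
cat >> h.py <<'E'
def plan(x,y,z,yaw,st=None):
    from scipy.spatial.transform import Rotation as Ro
    if st is None:
        from bench import env; st=env.read_state()
    p=np.array(st["eef_pos"]);R=Ro.from_euler("xyz",st["tcp_rot"],degrees=True)
    d=R.inv().apply(np.array([x,y,z])-p)/30
    r=(R.inv()*Ro.from_euler("xyz",[180,0,yaw],degrees=True)).as_rotvec(degrees=True)/5
    print("t",np.round(st["t"],2),"pos",np.round(p,1),"rot",np.round(st["tcp_rot"],1),"w",round(st["width"],1),"F",np.round(st["ft_force"],1))
    print("   shift",np.round(d,2),"turn",np.round(r,2),"dist",np.round(np.linalg.norm(d*30)))
E
python3 - <<'E'
from bench import cams
from h import *
c=cams.read_camera("top")
for n,u,v in(("yel",316.5,272.9),("pink",352.5,272.1)): print(n,ray_plane(c,u,v,78))
g=cv2.cvtColor(c["pixels"],cv2.COLOR_RGB2GRAY)
for th in (85,95,105):
    m=np.zeros_like(g);m[145:192,265:380]=(g[145:192,265:380]<th)*255
    cs,_=cv2.findContours(m,cv2.RETR_EXTERNAL,cv2.CHAIN_APPROX_NONE)
    for k in cs:
        if cv2.contourArea(k)>150:
            e=cv2.fitEllipse(k);print(th,np.round(e[0],1),np.round(e[1],1),np.round(ray_plane(c,*e[0],18),1))
plan(441,-251,180,190.4)
E
```

```text
yel [352.79870833  -4.29098116  78.        ]
pink [354.47584202 -96.62455641  78.        ]
85 [278.5 174.6] [20.9 21.1] [619.7  99.4  18. ]
95 [278.4 174.6] [21.3 21.7] [619.8  99.5  18. ]
95 [308.1 169.3] [20. 21.] [634.8  16.9  18. ]
95 [338.4 164.3] [18.6 19.3] [648.8 -67.9  18. ]
95 [368.6 158.6] [19.1 19.5] [ 664.8 -152.7   18. ]
105 [278.4 174.7] [21.8 22.3] [619.6  99.4  18. ]
105 [308.2 169.1] [20.4 21.4] [635.2  16.7  18. ]
105 [338.5 163.8] [20.2 20.3] [650.  -68.3  18. ]
105 [368.2 158.4] [19.7 20.4] [ 665.5 -151.6   18. ]
105 [276.5 149.5] [ 9.  71.8] [691.2 105.3  18. ]
t 0.4 pos [ 302.5 -603.3  240.4] rot [-180.    -0.   116.6] w 87.6 F [ 0.4 -0.7 -0.8]
   shift [8.43 9.39 2.02] turn [  0.    -0.   -14.75] dist 383.0
```

The two cameras agree within about 2 mm on the marks: from the blue end, (665,-152), (650,-68), (635,16) and (619,99). I'll go to cup 1 first.

Emit:
{"name": "move_arm", "arguments": {"rows": [{"ax":0,"ay":0,"az":-14.75,"tx":8.43,"ty":9.39,"tz":2.0,"claw":87},{"ax":0,"ay":0,"az":-14.75,"tx":8.43,"ty":9.39,"tz":2.0,"claw":87},{"ax":0,"ay":0,"az":-14.75,"tx":8.43,"ty":9.39,"tz":2.0,"claw":87},{"ax":0,"ay":0,"az":-14.75,"tx":8.43,"ty":9.39,"tz":2.0,"claw":87},{"ax":0,"ay":0,"az":-14.75,"tx":8.43,"ty":9.39,"tz":2.0,"claw":87},{"ax":0,"ay":0,"az":-14.75,"tx":8.43,"ty":9.39,"tz":2.0,"claw":87},{"ax":0,"ay":0,"az":-14.75,"tx":8.43,"ty":9.39,"tz":2.0,"claw":87},{"ax":0,"ay":0,"az":-14.75,"tx":8.43,"ty":9.39,"tz":2.0,"claw":87},{"ax":0,"ay":0,"az":-14.75,"tx":8.43,"ty":9.39,"tz":2.0,"claw":87},{"ax":0,"ay":0,"az":-14.75,"tx":8.43,"ty":9.39,"tz":2.0,"claw":87}], "force": 30}}

```text
t: 1.65
eef_pos: [440.7, -251.9, 180.7]
tcp_rot: [-180.0, 0.0, -169.8]
ft_force: [1.0, -0.2, 0.3]
width: 87.0
```

```bash
python3 - <<'E'
from bench import cams
from h import *
plan(441,-251,26,190.4)
c=cams.read_camera("wrist");cv2.imwrite("pics/w1.png",c["pixels"][:,:,::-1])
E
```

```text
t 1.65 pos [ 440.7 -251.9  180.7] rot [-180.     0.  -169.8] w 87.0 F [ 1.  -0.2  0.3]
   shift [-0.01  0.03  5.16] turn [-0.    0.   -0.04] dist 155.0
```

View pics/w1.png

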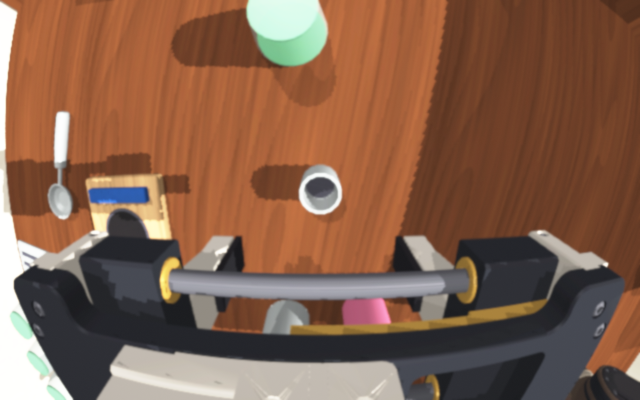

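Wrist view: cup 1's rim is centred between the fingers at about (320,187). I'll cross-check that position with the fisheye model.

```bash
cat >> h.py <<'E'
def wray(c,u,v,z):
    R=np.array(c["R"]);t=np.array(c["t"]);C=-R.T@t
    x=(u-c["cx"])/c["fx"];y=(v-c["cy"])/c["fy"];r=np.hypot(x,y)
    d=R.T@np.array([x/r*np.sin(r),y/r*np.sin(r),np.cos(r)]);return C+d*(z-C[2])/d[2]
E
python3 - <<'E'
from bench import cams
from h import *
c=cams.read_camera("wrist")
cv2.imwrite("pics/w1c.png",cv2.resize(c["pixels"][150:230,280:360,::-1],None,fx=6,fy=6))
print(wray(c,319.9,187.5,46))
plan(441,-251,20,190.4)
E
```

```text
[ 440.46580996 -257.45561883   46.        ]
t 1.75 pos [ 440.7 -251.8  180.6] rot [ 180.     0.  -169.8] w 87.0 F [-0.4 -0.4 -0.4]
   shift [-0.02  0.02  5.35] turn [ 0.    0.   -0.03] dist 161.0
```

View pics/w1c.png

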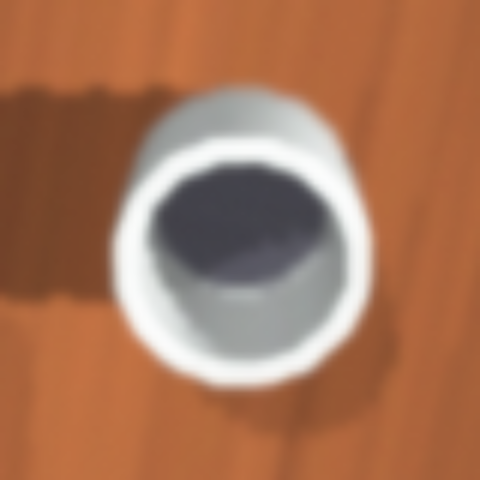

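The zoomed rim centre is at (320,193), which puts the cup at about y = -253. That agrees with the top view, so I'll descend and grip.

Emit:
{"name": "move_arm", "arguments": {"rows": [{"ax":0,"ay":0,"az":0,"tx":0,"ty":0,"tz":1.5,"claw":87},{"ax":0,"ay":0,"az":0,"tx":0,"ty":0,"tz":3.0,"claw":87},{"ax":0,"ay":0,"az":0,"tx":0,"ty":0,"tz":4.2,"claw":87},{"ax":0,"ay":0,"az":0,"tx":0,"ty":0,"tz":5.0,"claw":87},{"ax":0,"ay":0,"az":0,"tx":0,"ty":0,"tz":5.35,"claw":87},{"ax":0,"ay":0,"az":0,"tx":0,"ty":0,"tz":5.35,"claw":60},{"ax":0,"ay":0,"az":0,"tx":0,"ty":0,"tz":5.35,"claw":45},{"ax":0,"ay":0,"az":0,"tx":0,"ty":0,"tz":5.35,"claw":35},{"ax":0,"ay":0,"az":0,"tx":0,"ty":0,"tz":5.35,"claw":35},{"ax":0,"ay":0,"az":0,"tx":0,"ty":0,"tz":5.35,"claw":35}], "force": 30}}

```text
t: 3.0
eef_pos: [441.1, -251.0, 20.4]
tcp_rot: [-180.0, 0.0, -169.6]
ft_force: [-1.3, 0.1, 1.2]
width: 42.6
```

```bash
python3 - <<'E'
from bench import cams
from h import *
plan(665,-152,41,190.4)
E
```

```text
t 3.0 pos [ 441.1 -251.    20.4] rot [-180.     0.  -169.6] w 42.6 F [-1.3  0.1  1.2]
   shift [-7.94  1.9  -0.68] turn [-0.    0.01 -0.  ] dist 246.0
```

Emit:
{"name": "move_arm", "arguments": {"rows": [{"ax":0,"ay":0,"az":0,"tx":0,"ty":0,"tz":0,"claw":20},{"ax":0,"ay":0,"az":0,"tx":0,"ty":0,"tz":0,"claw":20},{"ax":0,"ay":0,"az":0,"tx":0,"ty":0,"tz":-1.0,"claw":20},{"ax":0,"ay":0,"az":0,"tx":0,"ty":0,"tz":-2.5,"claw":20},{"ax":0,"ay":0,"az":0,"tx":-1.3,"ty":0.3,"tz":-2.7,"claw":20},{"ax":0,"ay":0,"az":0,"tx":-2.9,"ty":0.7,"tz":-2.7,"claw":20},{"ax":0,"ay":0,"az":0,"tx":-4.5,"ty":1.1,"tz":-2.7,"claw":20},{"ax":0,"ay":0,"az":0,"tx":-6.1,"ty":1.5,"tz":-2.7,"claw":20},{"ax":0,"ay":0,"az":0,"tx":-7.4,"ty":1.8,"tz":-2.7,"claw":20},{"ax":0,"ay":0,"az":0,"tx":-7.94,"ty":1.9,"tz":-2.7,"claw":20}], "force": 30}}

```text
t: 4.25
eef_pos: [666.6, -150.9, 100.0]
tcp_rot: [180.0, -0.0, -169.6]
ft_force: [-0.7, -0.2, -0.9]
width: 39.6
```

```bash
python3 - <<'E'
from bench import cams
from h import *
plan(665,-152,38.9,190.4)
c=cams.read_camera("top");cv2.imwrite("pics/t2.png",c["pixels"][:,:,::-1])
c=cams.read_camera("wrist");cv2.imwrite("pics/w2.png",c["pixels"][:,:,::-1])
E
```

```text
t 4.25 pos [ 666.6 -150.9  100. ] rot [ 180.    -0.  -169.6] w 39.6 F [-0.7 -0.2 -0.9]
   shift [ 0.06 -0.03  2.04] turn [ 0.   -0.01  0.01] dist 61.0
```

View pics/w2.png

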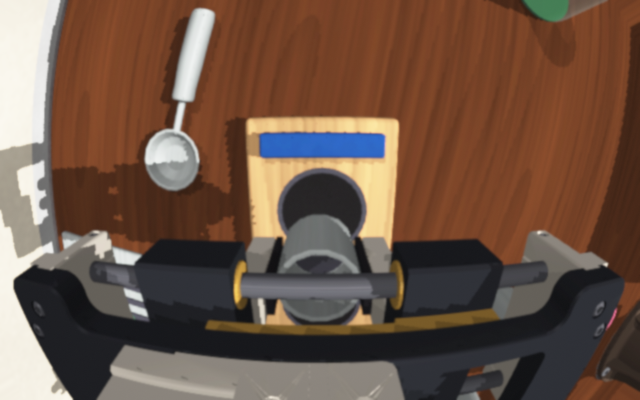

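Wrist view: cup 1 is held at (320,265) above the mark, square to the blue bar at (322,145). I'll lower it and release.

Emit:
{"name": "move_arm", "arguments": {"rows": [{"ax":0,"ay":0,"az":0,"tx":0.05,"ty":-0.02,"tz":0.8,"claw":20},{"ax":0,"ay":0,"az":0,"tx":0.05,"ty":-0.02,"tz":1.5,"claw":20},{"ax":0,"ay":0,"az":0,"tx":0.05,"ty":-0.02,"tz":1.85,"claw":20},{"ax":0,"ay":0,"az":0,"tx":0.05,"ty":-0.02,"tz":2.02,"claw":20},{"ax":0,"ay":0,"az":0,"tx":0.05,"ty":-0.02,"tz":2.04,"claw":20},{"ax":0,"ay":0,"az":0,"tx":0.05,"ty":-0.02,"tz":2.04,"claw":20},{"ax":0,"ay":0,"az":0,"tx":0.05,"ty":-0.02,"tz":2.04,"claw":50},{"ax":0,"ay":0,"az":0,"tx":0.05,"ty":-0.02,"tz":2.04,"claw":70},{"ax":0,"ay":0,"az":0,"tx":0.05,"ty":-0.02,"tz":2.04,"claw":80},{"ax":0,"ay":0,"az":0,"tx":0.05,"ty":-0.02,"tz":2.04,"claw":87}], "force": 30}}

```text
t: 5.6
eef_pos: [663.7, -152.9, 39.9]
tcp_rot: [-180.0, 0.0, -169.6]
ft_force: [-0.0, -0.1, -0.3]
width: 74.2
```

```bash
python3 - <<'E'
from h import *
plan(444,70,175,190.4)
E
```

```text
t 5.6 pos [ 663.7 -152.9   39.9] rot [-180.     0.  -169.6] w 74.2 F [-0.  -0.1 -0.3]
   shift [ 5.86  8.63 -4.5 ] turn [-0.  0. -0.] dist 341.0
```

Emit:
{"name": "move_arm", "arguments": {"rows": [{"ax":0,"ay":0,"az":0,"tx":0,"ty":0,"tz":-1.5,"claw":87},{"ax":0,"ay":0,"az":0,"tx":0,"ty":0,"tz":-3.3,"claw":87},{"ax":0,"ay":0,"az":0,"tx":0.6,"ty":0.9,"tz":-4.5,"claw":87},{"ax":0,"ay":0,"az":0,"tx":1.7,"ty":2.5,"tz":-4.5,"claw":87},{"ax":0,"ay":0,"az":0,"tx":2.8,"ty":4.1,"tz":-4.5,"claw":87},{"ax":0,"ay":0,"az":0,"tx":3.9,"ty":5.7,"tz":-4.5,"claw":87},{"ax":0,"ay":0,"az":0,"tx":5.0,"ty":7.3,"tz":-4.5,"claw":87},{"ax":0,"ay":0,"az":0,"tx":5.86,"ty":8.63,"tz":-4.5,"claw":87},{"ax":0,"ay":0,"az":0,"tx":5.86,"ty":8.63,"tz":-4.5,"claw":87},{"ax":0,"ay":0,"az":0,"tx":5.86,"ty":8.63,"tz":-4.5,"claw":87}], "force": 30}}

```text
t: 6.85
eef_pos: [444.4, 70.4, 175.3]
tcp_rot: [180.0, 0.1, -169.5]
ft_force: [-0.0, 0.1, 0.8]
width: 86.9
```

```bash
python3 - <<'E'
from bench import cams
from h import *
c=cams.read_camera("wrist");cv2.imwrite("pics/w3.png",c["pixels"][:,:,::-1])
hsv=cv2.cvtColor(c["pixels"],cv2.COLOR_RGB2HSV)
m=(hsv[:,:,1]<70).astype(np.uint8)*255;m[:140]=0;m[228:]=0;m[:,:260]=0;m[:,380:]=0
for k in cv2.findContours(m,cv2.RETR_EXTERNAL,cv2.CHAIN_APPROX_NONE)[0]:
    if cv2.contourArea(k)>80:print(cv2.boundingRect(k))
cv2.imwrite("pics/w3c.png",cv2.resize(c["pixels"][150:230,280:360,::-1],None,fx=6,fy=6))
plan(444,70,25,190.4)
E
```

```text
(294, 163, 56, 65)
t 6.9 pos [444.6  70.  175.1] rot [ 180.     0.  -169.6] w 87.1 F [ 0.5 -0.7 -0. ]
   shift [0.02 0.   5.  ] turn [ 0.    0.01 -0.  ] dist 150.0
```

View pics/w3.png

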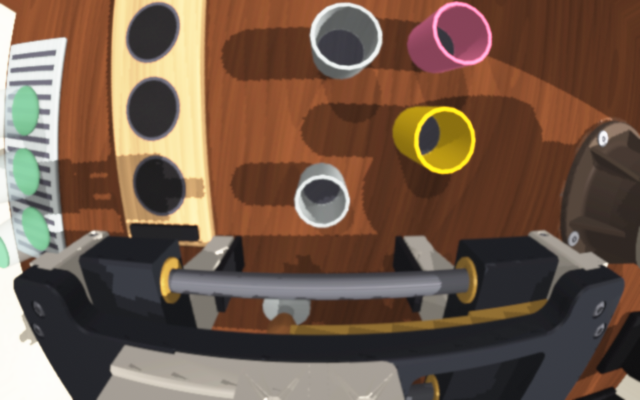

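View pics/w3c.png

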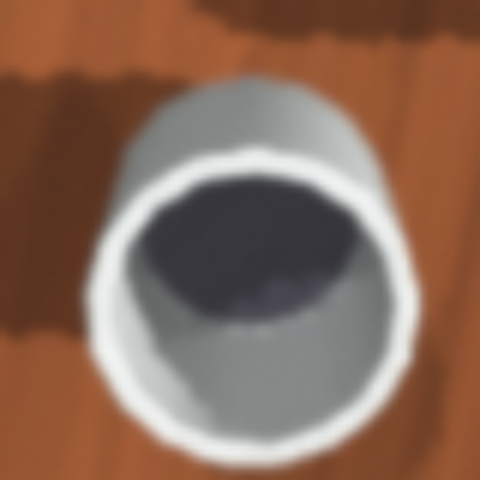

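Wrist view: cup 2's rim is at (322,201), centred between the fingers, and the yellow one at (437,138) is clear. I'll descend and grip.

Emit:
{"name": "move_arm", "arguments": {"rows": [{"ax":0,"ay":0,"az":0,"tx":0,"ty":0,"tz":1.5,"claw":87},{"ax":0,"ay":0,"az":0,"tx":0,"ty":0,"tz":3.0,"claw":87},{"ax":0,"ay":0,"az":0,"tx":0,"ty":0,"tz":4.2,"claw":87},{"ax":0,"ay":0,"az":0,"tx":0,"ty":0,"tz":4.8,"claw":87},{"ax":0,"ay":0,"az":0,"tx":0,"ty":0,"tz":5.0,"claw":80},{"ax":0,"ay":0,"az":0,"tx":0,"ty":0,"tz":5.0,"claw":60},{"ax":0,"ay":0,"az":0,"tx":0,"ty":0,"tz":5.0,"claw":50},{"ax":0,"ay":0,"az":0,"tx":0,"ty":0,"tz":5.0,"claw":30},{"ax":0,"ay":0,"az":0,"tx":0,"ty":0,"tz":5.0,"claw":30},{"ax":0,"ay":0,"az":0,"tx":0,"ty":0,"tz":5.0,"claw":30}], "force": 30}}

```text
t: 8.15
eef_pos: [445.1, 69.6, 25.7]
tcp_rot: [-180.0, 0.0, -169.7]
ft_force: [-1.8, 0.6, 8.2]
width: 47.8
```

```bash
python3 - <<'E'
from bench import cams
from h import *
plan(649.7,-68.4,110,190.4)
c=cams.read_camera("wrist");print(wray(c,322,200.8,62))
E
```

```text
t 8.15 pos [445.1  69.6  25.7] rot [-180.     0.  -169.7] w 47.8 F [-1.8  0.6  8.2]
   shift [-5.89 -5.75 -2.81] turn [-0.    0.01 -0.02] dist 261.0
[451.90713944  25.38714325  62.        ]
```

Emit:
{"name": "move_arm", "arguments": {"rows": [{"ax":0,"ay":0,"az":0,"tx":0,"ty":0,"tz":0,"claw":30},{"ax":0,"ay":0,"az":0,"tx":0,"ty":0,"tz":-1.0,"claw":30},{"ax":0,"ay":0,"az":0,"tx":0,"ty":0,"tz":-2.5,"claw":30},{"ax":0,"ay":0,"az":0,"tx":-1.0,"ty":-1.0,"tz":-2.8,"claw":30},{"ax":0,"ay":0,"az":0,"tx":-2.2,"ty":-2.2,"tz":-2.8,"claw":30},{"ax":0,"ay":0,"az":0,"tx":-3.4,"ty":-3.4,"tz":-2.8,"claw":30},{"ax":0,"ay":0,"az":0,"tx":-4.6,"ty":-4.6,"tz":-2.8,"claw":30},{"ax":0,"ay":0,"az":0,"tx":-5.5,"ty":-5.4,"tz":-2.8,"claw":30},{"ax":0,"ay":0,"az":0,"tx":-5.89,"ty":-5.75,"tz":-2.8,"claw":30},{"ax":0,"ay":0,"az":0,"tx":-5.89,"ty":-5.75,"tz":-2.8,"claw":30}], "force": 30}}

```text
t: 9.45
eef_pos: [649.2, -69.0, 108.2]
tcp_rot: [180.0, -0.1, -169.7]
ft_force: [-0.4, -0.7, -1.3]
width: 47.9
```

```bash
python3 - <<'E'
from bench import cams
from h import *
plan(649.7,-68.4,44.2,190.4)
c=cams.read_camera("wrist");cv2.imwrite("pics/w4.png",c["pixels"][:,:,::-1])
E
```

```text
t 9.45 pos [649.2 -69.  108.2] rot [ 1.800e+02 -1.000e-01 -1.697e+02] w 47.9 F [-0.4 -0.7 -1.3]
   shift [-0.02  0.02  2.13] turn [ 0.   -0.01 -0.03] dist 64.0
```

View pics/w4.png

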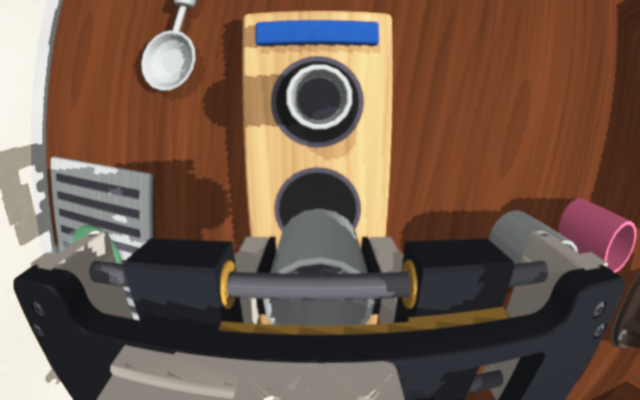

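Cup 1 stands centred on the blue-end mark at (318,98), and cup 2 is held over the next mark. I'll lower and release it.

Emit:
{"name": "move_arm", "arguments": {"rows": [{"ax":0,"ay":0,"az":0,"tx":0,"ty":0,"tz":0.8,"claw":30},{"ax":0,"ay":0,"az":0,"tx":0,"ty":0,"tz":1.5,"claw":30},{"ax":0,"ay":0,"az":0,"tx":0,"ty":0,"tz":1.9,"claw":30},{"ax":0,"ay":0,"az":0,"tx":0,"ty":0,"tz":2.1,"claw":30},{"ax":0,"ay":0,"az":0,"tx":0,"ty":0,"tz":2.13,"claw":30},{"ax":0,"ay":0,"az":0,"tx":0,"ty":0,"tz":2.13,"claw":30},{"ax":0,"ay":0,"az":0,"tx":0,"ty":0,"tz":2.13,"claw":55},{"ax":0,"ay":0,"az":0,"tx":0,"ty":0,"tz":2.13,"claw":70},{"ax":0,"ay":0,"az":0,"tx":0,"ty":0,"tz":2.13,"claw":87},{"ax":0,"ay":0,"az":0,"tx":0,"ty":0,"tz":2.13,"claw":87}], "force": 30}}

```text
t: 10.75
eef_pos: [649.0, -67.8, 45.0]
tcp_rot: [180.0, 0.0, -169.6]
ft_force: [0.0, -0.0, 0.2]
width: 79.5
```

```bash
python3 - <<'E'
from h import *
plan(449,-68,180,175)
E
```

```text
t 10.75 pos [649.  -67.8  45. ] rot [ 180.     0.  -169.6] w 79.5 F [ 0.  -0.   0.2]
   shift [ 6.56  1.19 -4.5 ] turn [0.   0.   3.08] dist 241.0
```

Emit:
{"name": "move_arm", "arguments": {"rows": [{"ax":0,"ay":0,"az":0,"tx":0,"ty":0,"tz":-1.5,"claw":87},{"ax":0,"ay":0,"az":0,"tx":0,"ty":0,"tz":-3.3,"claw":87},{"ax":0,"ay":0,"az":0,"tx":1.0,"ty":0.2,"tz":-4.5,"claw":87},{"ax":0,"ay":0,"az":1.5,"tx":2.8,"ty":0.5,"tz":-4.5,"claw":87},{"ax":0,"ay":0,"az":3.0,"tx":4.5,"ty":0.8,"tz":-4.5,"claw":87},{"ax":0,"ay":0,"az":4.5,"tx":6.0,"ty":1.1,"tz":-4.5,"claw":87},{"ax":0,"ay":0,"az":5.08,"tx":6.56,"ty":1.19,"tz":-4.5,"claw":87},{"ax":0,"ay":0,"az":5.08,"tx":6.56,"ty":1.19,"tz":-4.5,"claw":87},{"ax":0,"ay":0,"az":5.08,"tx":6.56,"ty":1.19,"tz":-4.5,"claw":87},{"ax":0,"ay":0,"az":5.08,"tx":6.56,"ty":1.19,"tz":-4.5,"claw":87}], "force": 30}}

```text
t: 12.0
eef_pos: [449.7, -68.0, 179.8]
tcp_rot: [-180.0, -0.0, 165.0]
ft_force: [0.7, -0.4, -0.1]
width: 87.3
```

```bash
python3 - <<'E'
from bench import cams
from h import *
c=cams.read_camera("wrist");cv2.imwrite("pics/w5.png",c["pixels"][:,:,::-1])
plan(449,-68,42,165)
E
```

```text
t 12.05 pos [449.6 -68.1 179.7] rot [-180.   -0.  165.] w 86.8 F [ 0.   0.3 -1. ]
   shift [ 0.02 -0.    4.59] turn [-0.   -0.01 -0.  ] dist 138.0
```

View pics/w5.png

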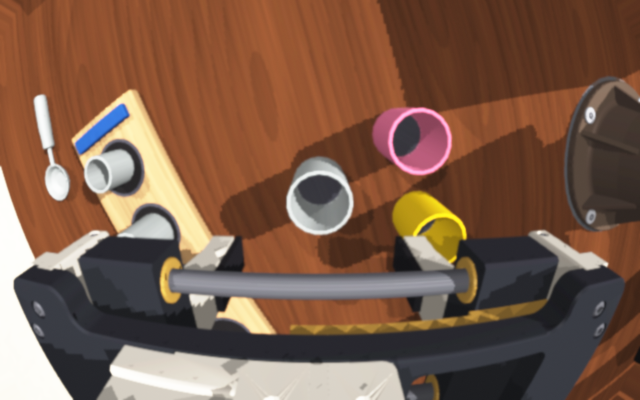

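Wrist view: cup 3's rim is at (320,202), centred. The pink one at (418,140) and the yellow one at (432,225) sit on either side of the rear finger's path. I'll descend and grip.

Emit:
{"name": "move_arm", "arguments": {"rows": [{"ax":0,"ay":0,"az":0,"tx":0,"ty":0,"tz":1.3,"claw":87},{"ax":0,"ay":0,"az":0,"tx":0,"ty":0,"tz":2.6,"claw":87},{"ax":0,"ay":0,"az":0,"tx":0,"ty":0,"tz":3.7,"claw":87},{"ax":0,"ay":0,"az":0,"tx":0,"ty":0,"tz":4.4,"claw":87},{"ax":0,"ay":0,"az":0,"tx":0,"ty":0,"tz":4.59,"claw":80},{"ax":0,"ay":0,"az":0,"tx":0,"ty":0,"tz":4.59,"claw":65},{"ax":0,"ay":0,"az":0,"tx":0,"ty":0,"tz":4.59,"claw":57},{"ax":0,"ay":0,"az":0,"tx":0,"ty":0,"tz":4.59,"claw":40},{"ax":0,"ay":0,"az":0,"tx":0,"ty":0,"tz":4.59,"claw":40},{"ax":0,"ay":0,"az":0,"tx":0,"ty":0,"tz":4.59,"claw":40}], "force": 30}}

```text
t: 13.3
eef_pos: [449.4, -68.0, 43.0]
tcp_rot: [180.0, 0.1, 165.0]
ft_force: [-1.1, -0.5, 5.9]
width: 54.8
```

```bash
python3 - <<'E'
from h import *
plan(634.8,16.3,125,190.4)
E
```

```text
t 13.3 pos [449.4 -68.   43. ] rot [1.80e+02 1.00e-01 1.65e+02] w 54.8 F [-1.1 -0.5  5.9]
   shift [-5.24  4.31 -2.72] turn [ 0.    0.01 -5.08] dist 220.0
```

Emit:
{"name": "move_arm", "arguments": {"rows": [{"ax":0,"ay":0,"az":0,"tx":0,"ty":0,"tz":-0.3,"claw":40},{"ax":0,"ay":0,"az":0,"tx":0,"ty":0,"tz":-1.5,"claw":40},{"ax":0,"ay":0,"az":0,"tx":0,"ty":0,"tz":-2.7,"claw":40},{"ax":0,"ay":0,"az":-1.0,"tx":-1.0,"ty":0.8,"tz":-2.7,"claw":40},{"ax":0,"ay":0,"az":-2.2,"tx":-2.2,"ty":1.8,"tz":-2.7,"claw":40},{"ax":0,"ay":0,"az":-3.4,"tx":-3.4,"ty":2.8,"tz":-2.7,"claw":40},{"ax":0,"ay":0,"az":-4.6,"tx":-4.6,"ty":3.8,"tz":-2.7,"claw":40},{"ax":0,"ay":0,"az":-5.08,"tx":-5.24,"ty":4.31,"tz":-2.7,"claw":40},{"ax":0,"ay":0,"az":-5.08,"tx":-5.24,"ty":4.31,"tz":-2.7,"claw":40},{"ax":0,"ay":0,"az":-5.08,"tx":-5.24,"ty":4.31,"tz":-2.7,"claw":40}], "force": 30}}

```text
t: 14.55
eef_pos: [633.4, 15.8, 123.1]
tcp_rot: [180.0, -0.1, -169.7]
ft_force: [0.0, 0.0, -1.1]
width: 54.8
```

```bash
python3 - <<'E'
from bench import cams
from h import *
plan(634.8,16.3,61.3,190.4)
c=cams.read_camera("wrist");cv2.imwrite("pics/w6.png",c["pixels"][:,:,::-1])
E
```

```text
t 14.55 pos [633.4  15.8 123.1] rot [ 1.800e+02 -1.000e-01 -1.697e+02] w 54.8 F [ 0.   0.  -1.1]
   shift [-0.05  0.01  2.06] turn [ 0.   -0.01 -0.01] dist 62.0
```

View pics/w6.png

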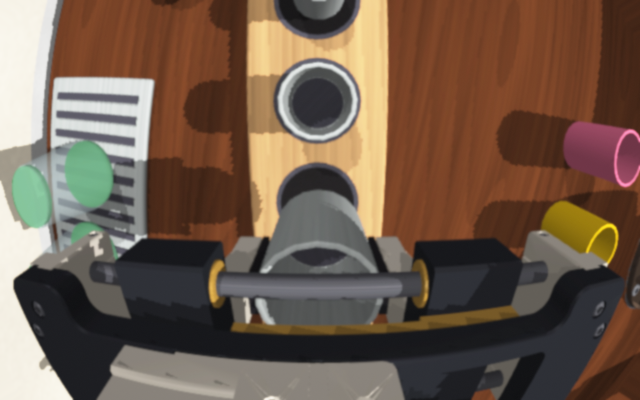

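Cup 2 is well centred on its mark at (317,100), and cup 3 is over the third mark. I'll lower and release it.

Emit:
{"name": "move_arm", "arguments": {"rows": [{"ax":0,"ay":0,"az":0,"tx":-0.04,"ty":0,"tz":0.8,"claw":40},{"ax":0,"ay":0,"az":0,"tx":-0.04,"ty":0,"tz":1.5,"claw":40},{"ax":0,"ay":0,"az":0,"tx":-0.04,"ty":0,"tz":1.9,"claw":40},{"ax":0,"ay":0,"az":0,"tx":-0.04,"ty":0,"tz":2.04,"claw":40},{"ax":0,"ay":0,"az":0,"tx":-0.04,"ty":0,"tz":2.07,"claw":40},{"ax":0,"ay":0,"az":0,"tx":-0.04,"ty":0,"tz":2.07,"claw":40},{"ax":0,"ay":0,"az":0,"tx":-0.04,"ty":0,"tz":2.07,"claw":62},{"ax":0,"ay":0,"az":0,"tx":-0.04,"ty":0,"tz":2.07,"claw":75},{"ax":0,"ay":0,"az":0,"tx":-0.04,"ty":0,"tz":2.07,"claw":87},{"ax":0,"ay":0,"az":0,"tx":-0.04,"ty":0,"tz":2.07,"claw":87}], "force": 30}}

```text
t: 15.85
eef_pos: [635.5, 16.3, 61.3]
tcp_rot: [180.0, 0.0, -169.6]
ft_force: [-0.6, 0.0, 0.3]
width: 84.4
```

```bash
python3 - <<'E'
from h import *
plan(493,385,200,190.4)
E
```

```text
t 15.85 pos [635.5  16.3  61.3] rot [ 180.     0.  -169.6] w 84.4 F [-0.6  0.   0.3]
   shift [ 2.46 12.95 -4.62] turn [ 0.  0. -0.] dist 419.0
```

Emit:
{"name": "move_arm", "arguments": {"rows": [{"ax":0,"ay":0,"az":0,"tx":0,"ty":0,"tz":-1.5,"claw":87},{"ax":0,"ay":0,"az":0,"tx":0,"ty":0,"tz":-3.3,"claw":87},{"ax":0,"ay":0,"az":0,"tx":0.2,"ty":1.0,"tz":-4.6,"claw":87},{"ax":0,"ay":0,"az":0,"tx":0.6,"ty":3.0,"tz":-4.6,"claw":87},{"ax":0,"ay":0,"az":0,"tx":1.0,"ty":5.0,"tz":-4.6,"claw":87},{"ax":0,"ay":0,"az":0,"tx":1.4,"ty":7.0,"tz":-4.6,"claw":87},{"ax":0,"ay":0,"az":0,"tx":1.8,"ty":9.0,"tz":-4.6,"claw":87},{"ax":0,"ay":0,"az":0,"tx":2.2,"ty":11.0,"tz":-4.6,"claw":87},{"ax":0,"ay":0,"az":0,"tx":2.46,"ty":12.95,"tz":-4.6,"claw":87},{"ax":0,"ay":0,"az":0,"tx":2.46,"ty":12.95,"tz":-4.6,"claw":87}], "force": 30}}

```text
t: 17.1
eef_pos: [491.4, 388.7, 198.8]
tcp_rot: [180.0, 0.0, -169.4]
ft_force: [-0.2, -1.0, 0.2]
width: 86.9
```

```bash
python3 - <<'E'
from bench import cams
from h import *
c=cams.read_camera("wrist");cv2.imwrite("pics/w7.png",c["pixels"][:,:,::-1])
for v in (195,200,205,210): print(v,wray(c,320,v,94))
plan(493,385,55,190.4)
E
```

```text
195 [491.56065639 381.89137367  94.        ]
200 [490.74943184 386.17544392  94.        ]
205 [489.92998387 390.50154627  94.        ]
210 [489.10175694 394.87259267  94.        ]
t 17.15 pos [491.9 386.8 198.8] rot [-180.    -0.  -169.4] w 86.9 F [ 0.1 -0.7  0. ]
   shift [-0.03 -0.06  4.79] turn [-0.   -0.    0.03] dist 144.0
```

View pics/w7.png

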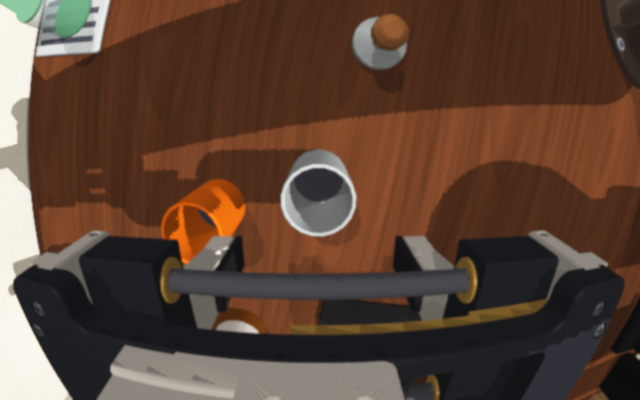

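Wrist view: cup 4's rim is at (318,199), which gives about (492,386). I'll check how close the orange look-alike is to the front finger.

```bash
python3 - <<'E'
from bench import cams
from h import *
c=cams.read_camera("top")
im=cv2.imread("pics/top0.png");hsv=cv2.cvtColor(im,cv2.COLOR_BGR2HSV)
m=cv2.inRange(hsv,(3,180,150),(20,255,255));m[:150]=0;m[205:]=0;m[:,:125]=0;m[:,180:]=0
ys,xs=np.nonzero(m);print(xs.min(),xs.max(),ys.min(),ys.max())
cv2.imwrite("pics/o.png",cv2.resize(im[155:240,125:200],None,fx=6,fy=6))
for u,v in((146,177),): print(ray_plane(c,u,v,94))
E
```

```text
133 168 166 192
[599.88277524 435.5010433   94.        ]
```

View pics/o.png

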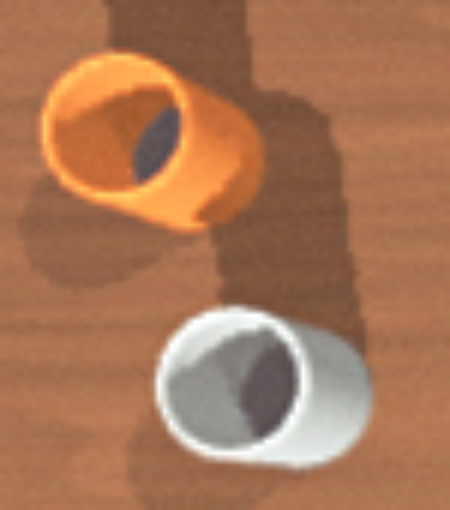

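The finger clears the orange cup, at about (600,435), by roughly 19 mm. I'll descend and grip.

Emit:
{"name": "move_arm", "arguments": {"rows": [{"ax":0,"ay":0,"az":0,"tx":0,"ty":0,"tz":1.3,"claw":87},{"ax":0,"ay":0,"az":0,"tx":0,"ty":0,"tz":2.6,"claw":87},{"ax":0,"ay":0,"az":0,"tx":0,"ty":0,"tz":3.8,"claw":87},{"ax":0,"ay":0,"az":0,"tx":0,"ty":0,"tz":4.5,"claw":87},{"ax":0,"ay":0,"az":0,"tx":0,"ty":0,"tz":4.8,"claw":85},{"ax":0,"ay":0,"az":0,"tx":0,"ty":0,"tz":4.8,"claw":72},{"ax":0,"ay":0,"az":0,"tx":0,"ty":0,"tz":4.8,"claw":65},{"ax":0,"ay":0,"az":0,"tx":0,"ty":0,"tz":4.8,"claw":50},{"ax":0,"ay":0,"az":0,"tx":0,"ty":0,"tz":4.8,"claw":50},{"ax":0,"ay":0,"az":0,"tx":0,"ty":0,"tz":4.8,"claw":50}], "force": 35}}

```text
t: 18.45
eef_pos: [493.2, 385.5, 56.4]
tcp_rot: [180.0, 0.1, -169.6]
ft_force: [-2.0, -0.8, 6.8]
width: 63.8
```

```bash
python3 - <<'E'
from h import *
plan(619.4,99.2,135,190.4)
E
```

```text
t 18.45 pos [493.2 385.5  56.4] rot [ 1.800e+02  1.000e-01 -1.696e+02] w 63.8 F [-2.  -0.8  6.8]
   shift [ -2.42 -10.14  -2.63] turn [0.01 0.01 0.  ] dist 323.0
```

Emit:
{"name": "move_arm", "arguments": {"rows": [{"ax":0,"ay":0,"az":0,"tx":0,"ty":0,"tz":-0.3,"claw":50},{"ax":0,"ay":0,"az":0,"tx":0,"ty":0,"tz":-1.5,"claw":50},{"ax":0,"ay":0,"az":0,"tx":0,"ty":0,"tz":-2.7,"claw":50},{"ax":0,"ay":0,"az":0,"tx":-0.3,"ty":-1.4,"tz":-2.7,"claw":50},{"ax":0,"ay":0,"az":0,"tx":-0.75,"ty":-3.2,"tz":-2.7,"claw":50},{"ax":0,"ay":0,"az":0,"tx":-1.2,"ty":-5.0,"tz":-2.7,"claw":50},{"ax":0,"ay":0,"az":0,"tx":-1.6,"ty":-6.8,"tz":-2.7,"claw":50},{"ax":0,"ay":0,"az":0,"tx":-2.05,"ty":-8.6,"tz":-2.7,"claw":50},{"ax":0,"ay":0,"az":0,"tx":-2.35,"ty":-9.8,"tz":-2.7,"claw":50},{"ax":0,"ay":0,"az":0,"tx":-2.42,"ty":-10.14,"tz":-2.7,"claw":50}], "force": 35}}

```text
t: 19.7
eef_pos: [619.5, 96.8, 136.2]
tcp_rot: [-180.0, -0.0, -169.8]
ft_force: [-0.3, 0.0, -1.4]
width: 64.1
```

```bash
python3 - <<'E'
from bench import cams
from h import *
c=cams.read_camera("wrist");cv2.imwrite("pics/w8.png",c["pixels"][:,:,::-1])
plan(619.4,99.2,74.7,190.4)
E
```

```text
t 19.75 pos [619.5  96.9 136.1] rot [-180.    -0.  -169.7] w 63.8 F [ 0.7 -1.3 -1.4]
   shift [-0.01  0.08  2.05] turn [-0.   -0.   -0.03] dist 61.0
```

View pics/w8.png

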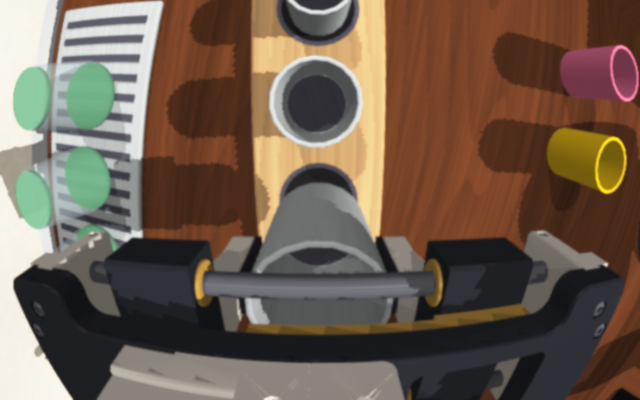

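Cup 4 is over the last mark, and cup 3 stands at (316,101). I'll lower and release it.

Emit:
{"name": "move_arm", "arguments": {"rows": [{"ax":0,"ay":0,"az":0,"tx":0,"ty":0.05,"tz":0.8,"claw":50},{"ax":0,"ay":0,"az":0,"tx":0,"ty":0.05,"tz":1.5,"claw":50},{"ax":0,"ay":0,"az":0,"tx":0,"ty":0.05,"tz":1.9,"claw":50},{"ax":0,"ay":0,"az":0,"tx":0,"ty":0.05,"tz":2.03,"claw":50},{"ax":0,"ay":0,"az":0,"tx":0,"ty":0.05,"tz":2.06,"claw":50},{"ax":0,"ay":0,"az":0,"tx":0,"ty":0.05,"tz":2.06,"claw":50},{"ax":0,"ay":0,"az":0,"tx":0,"ty":0.05,"tz":2.06,"claw":70},{"ax":0,"ay":0,"az":0,"tx":0,"ty":0.05,"tz":2.06,"claw":80},{"ax":0,"ay":0,"az":0,"tx":0,"ty":0.05,"tz":2.06,"claw":87},{"ax":0,"ay":0,"az":0,"tx":0,"ty":0.05,"tz":2.06,"claw":87}], "force": 35}}

```text
t: 21.0
eef_pos: [618.9, 100.4, 74.5]
tcp_rot: [180.0, 0.0, -169.6]
ft_force: [0.2, -0.6, 0.0]
width: 86.6
```

```bash
python3 - <<'E'
from h import *
plan(450,99,230,190.4)
E
```

```text
t 21.0 pos [618.9 100.4  74.5] rot [ 180.     0.  -169.6] w 86.6 F [ 0.2 -0.6  0. ]
   shift [ 5.55  0.97 -5.18] turn [ 0.  0. -0.] dist 230.0
```

Next, retract upward and back toward the base to clear the top view.

Emit:
{"name": "move_arm", "arguments": {"rows": [{"ax":0,"ay":0,"az":0,"tx":0,"ty":0,"tz":-1.2,"claw":87},{"ax":0,"ay":0,"az":0,"tx":0,"ty":0,"tz":-3.0,"claw":87},{"ax":0,"ay":0,"az":0,"tx":0,"ty":0,"tz":-4.8,"claw":87},{"ax":0,"ay":0,"az":0,"tx":1.0,"ty":0,"tz":-5.2,"claw":87},{"ax":0,"ay":0,"az":0,"tx":2.7,"ty":0,"tz":-5.2,"claw":87},{"ax":0,"ay":0,"az":0,"tx":3.0,"ty":-2.0,"tz":-5.2,"claw":87},{"ax":0,"ay":0,"az":0,"tx":3.0,"ty":4.0,"tz":-5.2,"claw":87},{"ax":0,"ay":0,"az":0,"tx":3.0,"ty":6.0,"tz":-5.2,"claw":87},{"ax":0,"ay":0,"az":0,"tx":3.0,"ty":8.0,"tz":-5.2,"claw":87},{"ax":0,"ay":0,"az":0,"tx":3.0,"ty":10.0,"tz":-5.2,"claw":87}]}}

```text
t: 22.25
eef_pos: [495.6, 272.6, 230.8]
tcp_rot: [180.0, 0.0, -169.7]
ft_force: [1.8, -0.2, 0.9]
width: 87.0
```

```bash
python3 - <<'E'
from bench import cams
from h import *
plan(450,300,230,190.4)
marks=[(665,-152),(649.7,-68.4),(634.8,16.3),(619.4,99.2)]
out=[]
for n,roi in (("top",(235,120,180,100)),("scene",(220,180,200,140))):
    c=cams.read_camera(n);im=c["pixels"][:,:,::-1].copy();cv2.imwrite(f"pics/{n}9.png",im)
    u,v,w,h=roi;k=800//w
    big=cv2.resize(im[v:v+h,u:u+w],None,fx=k,fy=k,interpolation=cv2.INTER_CUBIC)
    for (x,y),H,r in zip(marks,(46,62,78,94),(20,24,28,32)):
        a=np.linspace(0,2*np.pi,60)
        pts=np.array([((proj(c,(x+r*np.cos(t),y+r*np.sin(t),18+H))-[u,v]+.5)*k) for t in a]).astype(np.int32)
        cv2.polylines(big,[pts],True,(0,0,255),1)
    cv2.imwrite(f"pics/{n}9c.png",big)
E
```

```text
t 22.25 pos [495.6 272.6 230.8] rot [ 180.     0.  -169.7] w 87.0 F [ 1.8 -0.2  0.9]
   shift [1.33 1.17 0.03] turn [ 0.    0.01 -0.01] dist 53.0
```

View pics/top9c.png

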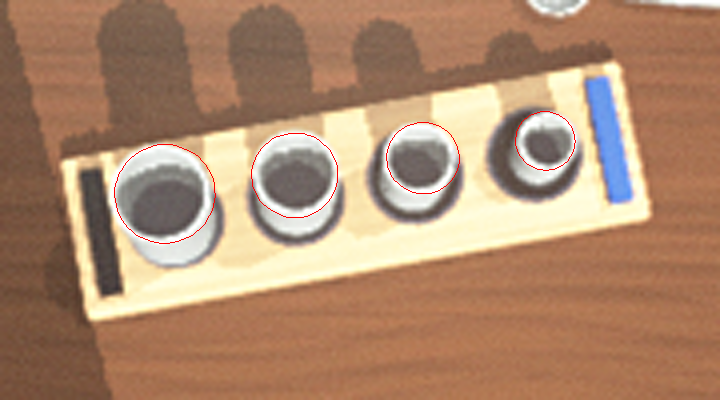

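View pics/scene9c.png

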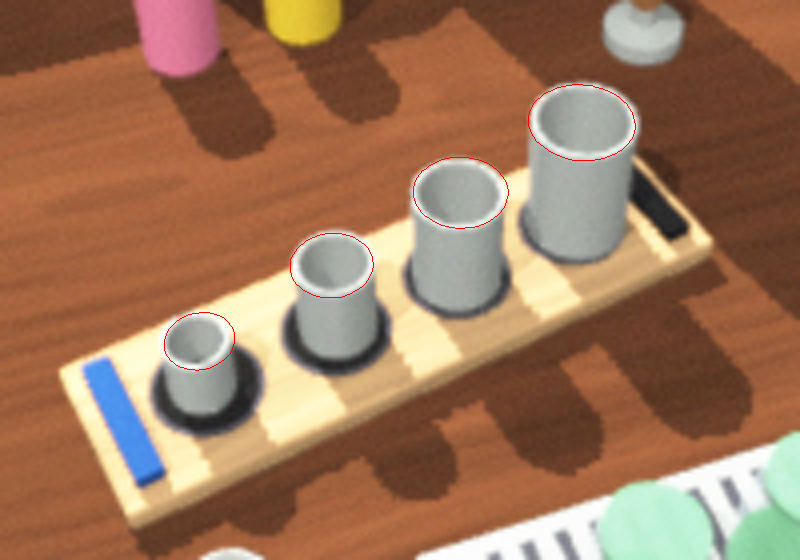

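View pics/top9.png

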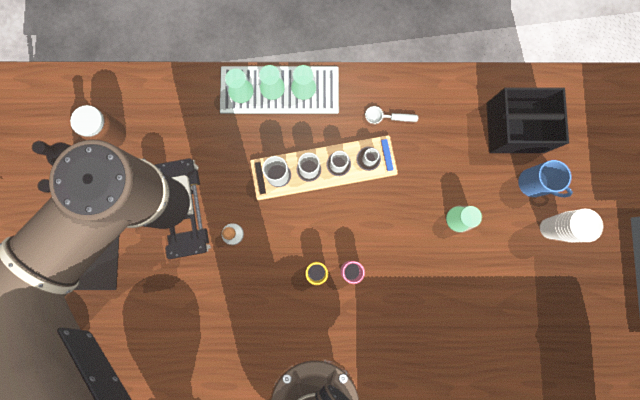

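In the pictures every cup stands within about 3 mm of its mark, and the glass is still at (464,218). One last rest check, then I'll hand in.

```bash
python3 - <<'E'
from bench import env,cams,ticket
import numpy as np
for i in range(5): cams.read_camera("top")
s=env.read_state();print(np.round(s["eef_pos"],1),np.round(s["qd"],2),np.round(s["ft_force"],1),s["t"],s["width"])
ticket.finish_job()
E
```

```text
[496.1 270.3 230.4] [-0.55 -0.24  0.   -0.05  0.11 -0.15] [-1.   0.5  0.2] 22.6 86.7403751802892
the job is handed in; nothing more can be done
```

All four cups are standing mouth up on the tray, smallest on the mark next to the blue bar and growing to the largest at the black-bar end. I handed the job in at 22.6 s of the 112 s allowed.

- **Placement:** in the final top and scene views, the cup rims match the expected outlines over their marks to about 3 mm, judged by eye, against the 12 mm tolerance. All four look upright.
- **Glass and look-alikes:** in the last top view the upside-down glass was at the same pixel position as at the start. The pink and yellow cups also looked unmoved. The orange one was hidden under the arm in that view; the nearest finger was planned to pass about 19 mm from it.
- **Robot at the end:** the gripper was open (87 mm), retracted and clear of everything. Force readings were near zero and the arm was almost at rest.
- **Disagreements:** the top and scene cameras differed by about 4 mm on the starting positions of cups 2 and 4. Closing the jaws centred the cups along the jaw direction, and the wrist view confirmed each cup before its grasp. My first wrist-camera reading of cup 1 was about 5 mm off because I misread the pixel; a zoomed view fixed it. No other check failed.

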